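# Set the scratch tester's stage by crank count

### The job

Zero the scratch tester and set its stage: wind the crank back (anticlockwise seen from above) until you feel it come up against its home stop, without forcing it, then wind it forward (clockwise) exactly three full turns from there and leave it. Last, throw the stage's lock lever fully over to its other side, and leave the things lying around alone.

Things in the scene. Friction and masses are not known exactly. Their poses are not given: they have to be found in the camera images.
- tester: hand-fed scratch tester bolted to the bench: grey base plate 250 (x) x 320 (y) x 16 mm; origin at the centre of its underside; -x is its front, z up. On it, in mm in its frame: cream gearbox 100 x 100, top at z 91, centred at (0, -90), crank on top; a stage at (40, 70) under a stylus arm (post at (105, 135), top at z 126); lock lever at (-75, 50)
- crank_axis (a point): point on the crank's upright axis at mid-handle height, at (0, -90, 140) mm in the tester's frame. The steel arm turning about it is 55 mm long, 20 mm wide, its top 111 (at the hub 117) mm above the bench. It takes 4 to 5 N at the handle to turn, stays where it is left, and starts at any angle, a fifth to four fifths of a turn forward of its home stop
- handle (a point): middle of the crank's upright handle: white cylinder 24 mm across, smooth (a light grip slips), spinning freely on its pin, from 113 to 163 mm above the bench (this point: 140 mm), circling the crank axis at 55 mm radius; its x axis points outward from the axis. Around it only the lock knob and the stylus arm rise above the crank arm, neither over 145 mm
- hub (a point): end of the dark shaft in the middle of the crank, on its axis, 120 mm above the bench. The arm sits on the shaft through a hidden spring coupling that gives 0.037 rad for each 10 N round the axis at the handle; unloaded, this x axis is parallel to the handle's x axis. The coupling is delicate: 0.12 rad (33 N) is the most it may take
- stage_mark (a point): front part of the stage (aluminium block 85 x 95 x 18 mm, white test panel on it). It moves along the tester's +x by only 0.5 mm per forward turn of the crank, too little to see; x = 0 in the tester's frame at the home stop. The stop's angle is unmarked, nothing counts the turns. The home stop is rigid. No stop forward for 4 turns and more
- lock (a joint): lock lever's angle in rad: 0 leaning to the tester's +y (outer) side, 1.0 fully over, leaning to -y towards the gearbox (end stop at 1.0). Hinge along the tester's x through (-75, 50, 38) mm in its frame. It takes about 1 N at the knob to move, stays where it is left, and starts between 0 and 0.15
- lock_tip (a point): centre of the lock lever's white ball knob, 26 mm across, on a 10 mm rod, 90 mm from its hinge; 117 mm above the bench when leaning, 128 mm when upright
- weight: brass 100 g weight standing on the tester's base plate near its front right corner, 28 mm across, 36 mm tall; loose, not part of the job; origin at the middle of its underside
- tape_big: roll of clear tape lying flat, 90 mm across, 48 mm tall; loose, not part of the job; origin at the middle of its underside
- tape_small: small white tape roll lying flat, 48 mm across, 18 mm tall; loose, not part of the job; origin at the middle of its underside
- scissors: scissors lying flat, 150 mm long, 10 mm thick; loose, not part of the job; origin at the middle of its underside
- wash_bottle: white bottle, 60 mm across, 150 mm tall; loose, not part of the job; origin at the middle of its underside
- beaker: glass beaker, 70 mm across, 80 mm tall; loose, not part of the job; origin at the middle of its underside

How it is judged:
On the way, in this order (a step that is already met when the one before it is completed fails the run):
1. the crank is wound back to its home stop (x of stage_mark in the frame of tester below 1.1937e-05 m), for 0.1 s.
2. the crank stands three turns (within a twelfth of a turn) forward of the stop (x of stage_mark in the frame of tester between 0.00145833 and 0.00154167 m), for 0.5 s.
3. the lock lever is thrown over (value of joint lock above 0.88 rad), for 0.1 s.
At the end, for the whole second after the job is handed in: the crank rests three full turns forward of its home stop, within 30 degrees, with the handle let go (stage 1.46 to 1.54 mm from home), and the lock lever is fully over (more than 0.88 of its 1.0 rad) (all of step 2 and value of joint lock above 0.88 rad); the robot touches nothing.
It fails at once if the crank is forced, at its stop or elsewhere: more than about 33 N round the axis at the handle, twisting its spring coupling by over 0.12 rad (angle between the x axis of handle and the x axis of hub, either way round above 0.12 rad).
It fails at once if a bystander is knocked or shifted more than 20 mm (distance of any of weight, tape_big, tape_small, scissors, wash_bottle, beaker from where it was at the start of the episode above 0.02 m).
It also fails if it takes over 72 s, if anything falls off the work surface, if the arm or the gripper's body presses on something with over 40 N, if the wrist force passes 120 N, or if a joint passes its speed limit or range.

### The arm

A 7-joint arm with a two-finger parallel gripper is mounted at the origin on the work surface. World frame = base frame: x ahead of the robot, y to its left, z up, the work surface at z = 0. Lengths are in m, angles in rad, forces in N, time in s.
With the tool pointing down it reaches from about 0.425 to 1.025 m from the base axis. Payload 3.6 kg.
Tool frame: the origin (TCP) lies between the finger pads; the fingertips stand r.tips_ahead ahead of it and the grasp point (between the pads) lies 5 mm behind it (r.tips_ahead is the distance from the TCP to the fingertips, in m); z points along the fingers, y is the direction in which the jaws open and shut (so a half turn about z gives the same grasp; the last joint's range is limited). The gripper opens to 85 mm and grips with 20 to 120 N. Pads are 22 mm wide; open, the fingers measure 114 mm over their backs; the gripper's body (76 mm by 85 mm) begins 54 mm behind the grasp point. The pads swing forward as they close: fully open they stand 13 mm farther back than shut.
Start: joints at [-1.413, 0.591, 0.048, 1.609, -0.033, 0.943, -0.034], TCP at [0.18, 0.702, 0.245] pointing down, gripper open.
Joint ranges: [-2.69, 2.69], [-0.47, 2.24], [-1.27, 1.36], [0.19, 2.51], [-1.53, 4.68], [0.08, 2.07], [-3.09, 3.09]. Speed limits (rad/s): [2.57, 2.57, 3.14, 3.14, 3.14, 3.14, 3.14].

### API

Orientations are given as a rotation vector (axis times angle).
In Python, from rig import r, optics gives the robot as it stands. The module is installed in compiled form; this text tells all that it offers.
- The arm moves only by the tool arm_command, never from a script. Its argument "commands" is a list that holds one entry, the list of rows, each a list of 5 numbers: the shift along the tool's x, y, z in units of 25 mm (1.0 is 25 mm), then the turn about the tool's z in units of 10 degrees (1.0 is 10 degrees), then the finger opening in mm, from 0 to 85.4. A call has 1 to 12 rows; each row shifts and turns the pose as measured when the row begins, along the tool's axes as they then stand; what a row does not reach is not made up. A row lasts 1/8 s, in which the tool goes at most 62.5 mm and 10.7 degrees, less where a joint would pass 70% of its speed; a pose out of reach is approached as far as the arm can. A call is refused whole if a number of a shift passes 1 or a number of a turn 1, either way. A call with a gripper value outside its range is refused whole. The fingers move at their own pace and stop on an object; "squeeze" is the grip in N (left out, the last holds). Time passes only in rows, so rows that do not move let the fingers close. It gives the time, the measured TCP pose, the force and the opening at its end, in the units of the state.
- r.sense(): the state, without advancing time (a new reading comes with each control period).
- optics.snapshot(name): name is "scene" or "side" or "wrist"; returns a dict with "img" (420x560x3 uint8, blue, green, red), "fx", "fy", "cx", "cy" (pixels), "rvec" (rotation vector, rad) and "tvec" (3), from world to camera coordinates, as OpenCV has them. Camera axes: x right, y down, z forward; pixel columns grow to the right and rows downward; lengths in m; the calibration is good to about 2 mm. A picture is of the moment at which its call begins. There is no depth.
- r.sign_off(): hands the job in, once; it reports no verdict.
The state is a dict: "t": time; "q": joint angles; "qd": joint speeds; "tau": joint torques, N m; "tool_pos": TCP position; "ee_rot": TCP orientation; "wrist_force": force on the tool from outside, world axes, zero at the start; "torque": the same for the moment, N m; "grip_width": finger opening in m.
Only numpy, scipy, OpenCV 4.12 (cv2) and the standard library are available. Lean on these libraries where they do the work, as an engineer would, in place of code of your own. Each camera call takes 0.05 s, during which the arm holds its last target. There are 200 camera calls.

## Working session

There is one attempt and no reset: what is moved stays moved. The work goes in short steps, Python scripts to look and compute and a tool call to move; the robot and the scene stay as the last step left them, time stands still between calls to the robot, and variables do not carry over. Pictures are saved under pics/ and viewed, about 8 in all and at most 12, crops included, and the job is handed in when it is done.

Besides the shell and the picture viewer there is one more tool, called after "Request:" as name(argument=value, ...) on one line, values as JSON. arm_command: Moves the arm, as the interface text tells. Its arguments: {"type":"object","properties":{"commands":{"type":"array"},"squeeze":{"type":"number"}},"required":["commands"]}

```bash
mkdir -p pics; python3 - <<'E'
from rig import r, optics
import cv2,pickle
s=r.sense();print(s,r.tips_ahead)
D={n:optics.snapshot(n) for n in("scene","side","wrist")}
pickle.dump(D,open('d0.pkl','wb'))
for n,d in D.items():
    print(n,d['fx'],d['cx'],d['cy'],d['rvec'],d['tvec']);cv2.imwrite(f'pics/{n}0.png',d['img'])
E
```

```text
{'t': 0.0, 'q': array([-1.41352606,  0.59211064,  0.0482677 ,  1.60982552, -0.03328724,
        0.94270589, -0.03368642]), 'qd': array([-0.00095645, -0.00054915, -0.00098629, -0.00044667,  0.00023658,
       -0.00218972,  0.00142435]), 'tau': array([ 2.82659903e-04, -5.48689842e+01,  1.54663794e+00, -1.98124981e+01,
        9.36455384e-03,  8.75113823e-03,  1.32816808e-05]), 'tool_pos': array([0.17968604, 0.70155673, 0.244145  ]), 'ee_rot': array([-0.39265727, -3.11679167,  0.00351786]), 'wrist_force': array([-0.03736765, -0.83650847,  0.41895839]), 'torque': array([-0.00447316, -0.01548919,  0.00278455]), 'grip_width': 0.08572743933217296} 0.014
scene 438.90672510740205 273.3339388300341 206.09311028142966 [ 2.27866142  0.92350955 -0.32441564] [-0.36147298 -0.2043639   1.24792275]
side 379.2484504256283 273.744370081381 210.70206907863658 [ 0.83219822 -2.35745342  1.3241896 ] [0.41352951 0.26852154 0.56865062]
wrist 299.46131046328884 277.7149289316261 211.87392948557314 [-2.30126363 -1.78710499 -0.24412881] [-0.72366189 -0.03590295  0.37801139]
```

View pics/scene0.png

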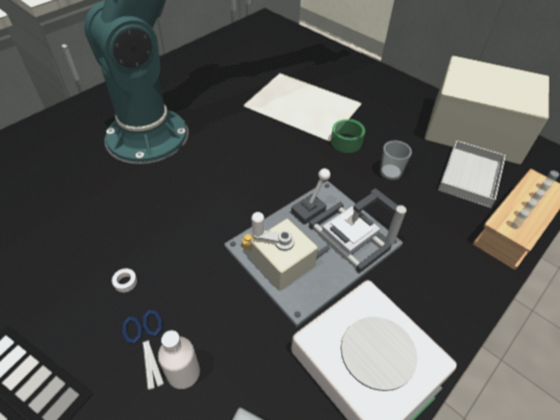

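View pics/side0.png

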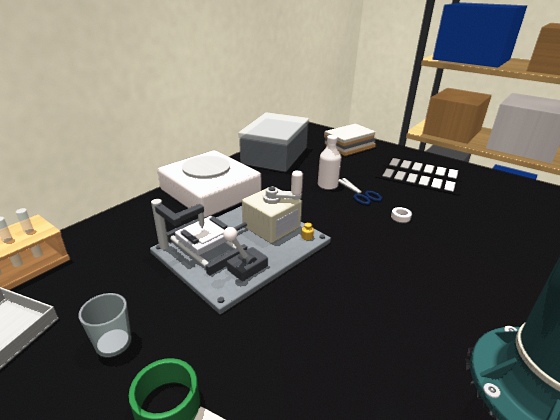

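View pics/wrist0.png

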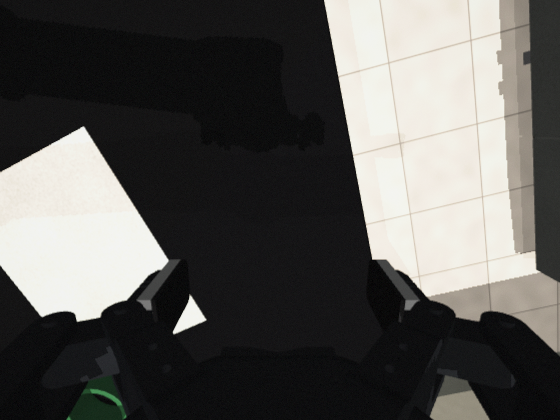

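The scene view shows the tester in the middle: handle at about (258,224), hub (285,236), lock knob (324,174), weight (247,240). In the side view the handle is at (297,184) and the knob at (230,234). I'll enlarge both.

```bash
python3 - <<'E'
import pickle,cv2,numpy as np
D=pickle.load(open('d0.pkl','rb'))
a=cv2.resize(D['scene']['img'][160:330,215:415],None,fx=4,fy=4,interpolation=cv2.INTER_CUBIC)[:600]
b=cv2.resize(D['side']['img'][160:310,140:340],None,fx=4,fy=4,interpolation=cv2.INTER_CUBIC)
for im,(u0,v0) in((a,(215,160)),(b,(140,160))):
    for k in range(0,200,20):
        cv2.putText(im,str(u0+k),(k*4,10),0,.35,(0,255,255));cv2.line(im,(k*4,12),(k*4,18),(0,255,255))
        cv2.putText(im,str(v0+k),(0,k*4+4),0,.35,(0,255,255));cv2.line(im,(25,k*4),(31,k*4),(0,255,255))
cv2.imwrite('pics/a.png',a);cv2.imwrite('pics/b.png',b)
E
```

```text
(no output)
```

View pics/a.png

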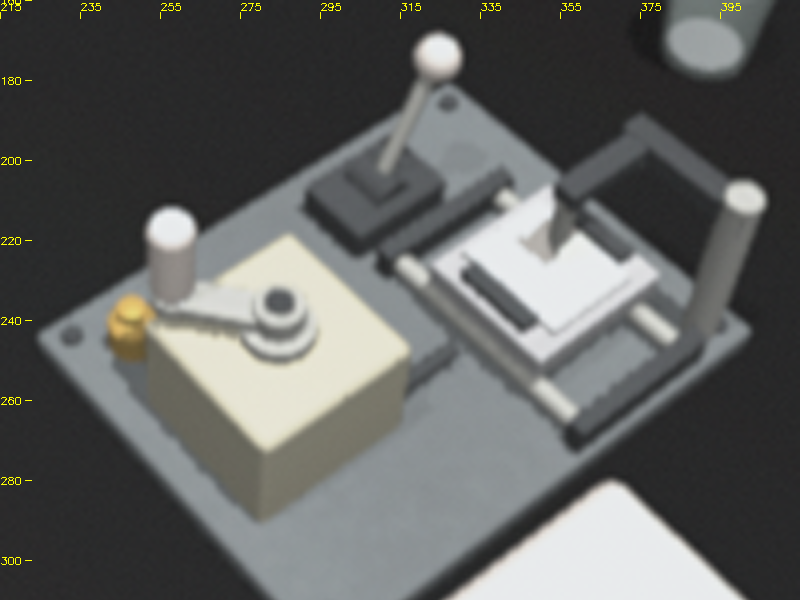

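View pics/b.png

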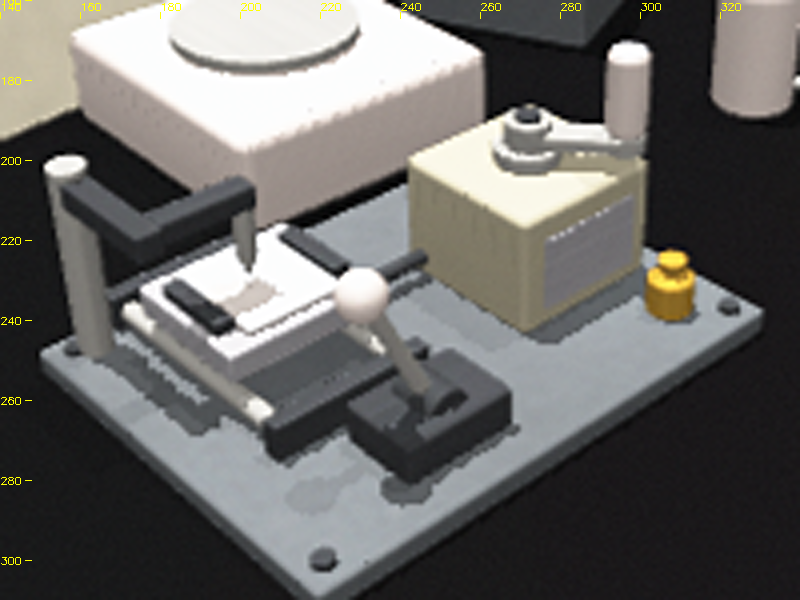

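```bash
cat > h.py <<'E'
import numpy as np,cv2,pickle
def proj(d,P):
    K=np.array([[d['fx'],0,d['cx']],[0,d['fy'],d['cy']],[0,0,1.]])
    return cv2.projectPoints(np.array(P,float).reshape(-1,3),np.array(d['rvec']),np.array(d['tvec']),K,None)[0].reshape(-1,2)
def W(p,P):
    P=np.array(P,float).reshape(-1,3)*.001;c,s=np.cos(p[2]),np.sin(p[2])
    return np.c_[p[0]+c*P[:,0]-s*P[:,1],p[1]+s*P[:,0]+c*P[:,1],P[:,2]]
E
python3 - <<'E'
from h import *
from scipy.optimize import least_squares
D=pickle.load(open('d0.pkl','rb'))
S={'scene':[((224.5,244.5),(-125,-160,16)),((402.5,242.5),(125,160,16)),((287.25,218.75),(-50,-40,91)),((317.25,248),(50,-40,91)),((281.25,273),(50,-140,91)),((401.25,208.25),(105,135,126)),((284.75,235),(0,-90,120))],
'side':[((156.75,201.5),(105,135,126)),((272.25,188.5),(0,-90,120)),((271.5,215.5),(-50,-40,91)),((242.5,199.5),(50,-40,91)),((301.25,200.75),(-50,-140,91)),((330.75,238.75),(-125,-160,16)),((150.5,248.75),(125,160,16)),((220.5,310),(-125,160,16))]}
H={'scene':((257.75,216.5),(324.5,174.25)),'side':((297.25,173.75),(230.25,234))}
def full(p,n):
    th,lk=p[3],p[4]
    h=W(p,[55*np.cos(th),-90+55*np.sin(th),163]); a=.5-lk
    k=W(p,[-75,50+90*np.sin(a),38+90*np.cos(a)])
    return np.r_[proj(D[n],h),proj(D[n],k)]
def f(p):
    e=[]
    for n in S:
        e.append(proj(D[n],W(p,[x[1] for x in S[n]]))-[x[0] for x in S[n]])
        e.append(full(p,n)-H[n])
    return np.concatenate(e).ravel()
best=min((least_squares(f,[.7,0,y,t,.1],loss='soft_l1') for y in(0,1.5,-1.5,3) for t in(3,0,-1.5,1.5)),key=lambda r:r.cost)
p=best.x;print(p,best.cost);print(f(p).reshape(-1,2).round(1).tolist())
pickle.dump(p,open('p.pkl','wb'))
print('axis',W(p,[0,-90,140]),'handle',W(p,[55*np.cos(p[3]),-90+55*np.sin(p[3]),140]))
for a in(.5,-.5):print('knob',W(p,[-75,50+90*np.sin(a),38+90*np.cos(a)]))
from scipy.spatial.transform import Rotation as R
from rig import r
print(R.from_rotvec(r.sense()['ee_rot']).as_matrix().round(3))
# loose things, table plane
def ray(d,uv,z):
    K=np.array([[d['fx'],0,d['cx']],[0,d['fy'],d['cy']],[0,0,1.]]);Rm=cv2.Rodrigues(np.array(d['rvec']))[0]
    c=-Rm.T@d['tvec'];v=Rm.T@np.linalg.inv(K)@[*uv,1];return c+v*(z-c[2])/v[2]
for n,uv,z in(('weight',(247,246),.016),('bottletop',(171,340),.15),('beaker',(392,172),0),('green',(348,130),.048)):print(n,ray(D['scene'],uv,z))
E
```

```text
[ 0.59279887  0.03318423 -0.11703724  3.77792333  0.04445006] 17.71993386965615
[[-1.9, -0.6], [-0.1, -0.9], [-1.0, -1.9], [1.1, -1.4], [-0.6, 0.2], [-1.7, 2.1], [-0.7, 0.0], [-0.7, -0.7], [-1.2, 0.0], [-0.4, 2.0], [-1.1, -0.6], [-0.8, 0.2], [-2.5, -0.8], [0.8, -1.2], [-0.1, -2.1], [-1.7, -1.2], [-0.7, -1.2], [-0.8, -1.3], [-0.3, 0.3]]
axis [[ 0.58228955 -0.05620008  0.14      ]] handle [[ 0.5345402  -0.08349476  0.14      ]]
knob [[0.5291889  0.13445306 0.11698243]]
knob [[0.51911202 0.04874682 0.11698243]]
[[-0.969  0.248 -0.   ]
 [ 0.248  0.969 -0.002]
 [-0.    -0.002 -1.   ]]
weight [ 0.49321273 -0.07698723  0.016     ]
bottletop [ 0.61031611 -0.35096656  0.15      ]
beaker [0.58610713 0.36523377 0.        ]
green [0.42824261 0.36920915 0.048     ]
```

Tester at (0.593, 0.033), yaw -0.117 rad. The crank axis is at (0.582, -0.056), the handle at about (0.535, -0.083), and the lock is at about 0.04 rad. The fit residuals are about 1 px, around 3 mm. Next I move across at the current height and turn the tool square to the world.

Request:
arm_command(commands=[[[-0.6, -1, 0, -0.72, 85], [-0.6, -1, 0, -0.72, 85], [-0.6, -1, 0, 0, 85], [-0.6, -1, 0, 0, 85], [-0.6, -1, 0, 0, 85], [-0.6, -1, 0, 0, 85], [-0.6, -1, 0, 0, 85], [-0.6, -1, 0, 0, 85], [-0.6, -1, 0, 0, 85], [-0.6, -1, 0, 0, 85], [-0.6, -1, 0, 0, 85], [-0.6, -1, 0, 0, 85]]], squeeze=80)

```text
t: 1.65
tool_pos: [0.3546, 0.3891, 0.2414]
ee_rot: [0.023, -3.138, 0.01]
wrist_force: [0.5, -0.9, 0.8]
grip_width: 0.085
```

Request:
arm_command(commands=[[[-0.5, -1, 0, 0, 85], [-0.5, -1, 0, 0, 85], [-0.5, -1, 0, 0, 85], [-0.5, -1, 0, 0, 85], [-0.5, -1, 0, 0, 85], [-0.5, -1, 0, 0, 85], [-0.5, -1, 0, 0, 85], [-0.5, -1, 0, 0, 85], [-0.5, -1, 0, 0, 85], [-0.5, -1, 0, 0, 85], [-0.5, -1, 0, 0, 85], [-0.5, -1, 0, 0, 85]]])

```text
t: 3.15
tool_pos: [0.5121, 0.0798, 0.2418]
ee_rot: [0.023, -3.136, 0.012]
wrist_force: [0.9, -0.3, 0.8]
grip_width: 0.0849
```

```bash
python3 - <<'E'
from rig import r
from scipy.spatial.transform import Rotation as R
s=r.sense();print(s['tool_pos'],s['q'].round(2));print(R.from_rotvec(s['ee_rot']).as_matrix().round(3))
E
```

```text
[0.5120587  0.07977916 0.24179187] [-0.32  0.34  0.09  2.07 -0.04  0.74  1.38]
[[-1.    -0.014 -0.006]
 [-0.014  1.    -0.008]
 [ 0.006 -0.008 -1.   ]]
```

Request:
arm_command(commands=[[[-0.13, -0.91, 0, 0, 85], [-0.13, -0.91, 0, 0, 85], [-0.13, -0.91, 0, 0, 85], [-0.13, -0.91, 0, 0, 85], [-0.13, -0.91, 0, 0, 85], [-0.13, -0.91, 0, 0, 85], [-0.13, -0.91, 0, 0, 85], [0, 0, 0, 0, 85]]])

```text
t: 4.15
tool_pos: [0.537, -0.0869, 0.2419]
ee_rot: [0.015, -3.134, 0.014]
wrist_force: [-0.0, 0.3, -0.1]
grip_width: 0.0848
```

```bash
python3 - <<'E'
from rig import r,optics
from h import *
p=pickle.load(open('p.pkl','rb'))
d=optics.snapshot('wrist');s=r.sense();print(s['tool_pos'],s['wrist_force'])
h=W(p,[55*np.cos(p[3]),-90+55*np.sin(p[3]),163])
im=d['img'].copy()
q=s['tool_pos']
for P,c in((h,(0,0,255)),(W(p,[0,-90,120]),(0,255,0)),([q[0],q[1],.163],(255,0,255)),(W(p,[[-50,-40,91],[50,-40,91],[-50,-140,91]]),(255,255,0))):
  for u in proj(d,P):
    print(u);cv2.drawMarker(im,(int(u[0]),int(u[1])),c,0,10)
cv2.imwrite('pics/w1.png',im)
E
```

```text
[ 0.53688276 -0.08535938  0.24174802] [0.63894555 0.55870933 0.34302838]
[283.7974493  222.61376357]
[312.67710818 259.26052198]
[281.18051986 225.66323679]
[369.37907041 205.19804736]
[349.58209072 297.25983852]
[265.7236131 192.0210482]
```

View pics/w1.png

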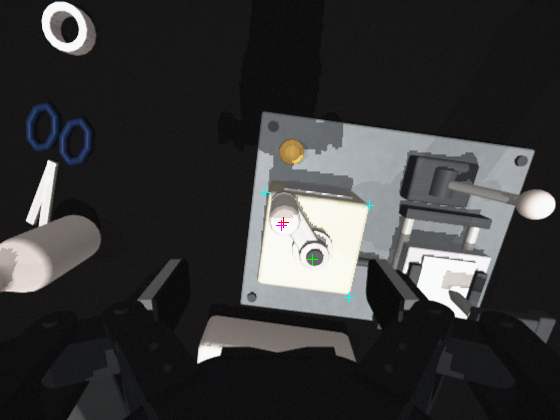

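The wrist view shows the handle top at (284,222) and the hub at (314,258). The fit's projections land on both, so I descend and grip.

Request:
arm_command(commands=[[[0.1, 0.07, 0.8, 0, 85], [0, 0, 0.8, 0, 85], [0, 0, 0.8, 0, 85], [0, 0, 0.8, 0, 60], [0, 0, 0.8, 0, 45], [0, 0, 0, 0, 30], [0, 0, 0, 0, 15], [0, 0, 0, 0, 15], [0, 0, 0, 0, 15]]], squeeze=60)

```text
t: 5.32
tool_pos: [0.5338, -0.075, 0.1405]
ee_rot: [0.039, -3.135, 0.009]
wrist_force: [1.3, -2.8, -5.3]
grip_width: 0.0225
```

```bash
cat >> h.py <<'E'
AX=np.array([0.5823,-0.0562])
def st():
    from rig import r
    from scipy.spatial.transform import Rotation as R
    s=r.sense();v=s['tool_pos'][:2]-AX;a=np.arctan2(v[1],v[0]);t=np.array([-np.sin(a),np.cos(a)])
    f=s['wrist_force'];M=R.from_rotvec(s['ee_rot']).as_matrix()
    print('t',s['t'],'ang',np.degrees(a).round(1),'rad',(np.hypot(*v)*1e3).round(1),'z',s['tool_pos'][2].round(4),'Ftan(ccw)',(f[:2]@t).round(1),'Frad',(f[:2]@v/np.hypot(*v)).round(1),'Fz',f[2].round(1),'w',s['grip_width'].round(4),'toolyaw',np.degrees(np.arctan2(M[1,1],M[0,1])).round(1))
    return s,np.degrees(a),M
def plan(da,n,frac=1.,R0=None):
    s,a,M=st();v=s['tool_pos'][:2]-AX;rr=np.hypot(*v)
    for i in range(n):
        a0,a1=np.radians(a+i*da),np.radians(a+(i+1)*da)
        d=.055*np.array([np.cos(a1)-np.cos(a0),np.sin(a1)-np.sin(a0),0])
        print((M.T@d/.025/frac)[:2].round(2).tolist(),end=' ')
    print()
E
python3 - <<'E'
from h import *
plan(6,12)
E
```

```text
Traceback (most recent call last):
  File "h.py", line 17, in plan
    s,a,M=st();v=s['tool_pos'][:2]-AX;rr=np.hypot(*v)
          ~~^^
  File "h.py", line 14, in st
    print('t',s['t'],'ang',np.degrees(a).round(1),'rad',(np.hypot(*v)*1e3).round(1),'z',s['tool_pos'][2].round(4),'Ftan(ccw)',(f[:2]@t).round(1),'Frad',(f[:2]@v/np.hypot(*v)).round(1),'Fz',f[2].round(1),'w',s['grip_width'].round(4),'toolyaw',np.degrees(np.arctan2(M[1,1],M[0,1])).round(1))
                                                                                                                                                                                                               ^^^^^^^^^^^^^^^^^^^^^
AttributeError: 'float' object has no attribute 'round'
```

```bash
sed -i "s/s\['grip_width'\].round(4)/round(s['grip_width'],4)/" h.py
python3 - <<'E'
from h import *
plan(6,12)
from rig import optics
d=optics.snapshot('wrist');e=optics.snapshot('side')
cv2.imwrite('pics/g.png',np.hstack([d['img'][100:400,100:480],cv2.resize(e['img'][130:260,200:370],None,fx=2.3,fy=2.3)[:300,:391]][:2]) if 0 else d['img'])
cv2.imwrite('pics/g2.png',cv2.resize(e['img'][130:270,180:360],None,fx=4,fy=4))
E
```

```text
t 5.325 ang -158.8 rad 52.0 z 0.1405 Ftan(ccw) 3.1 Frad -0.2 Fz -5.3 w 0.0225 toolyaw 91.4
[-0.09, -0.21] [-0.11, -0.2] [-0.13, -0.19] [-0.15, -0.17] [-0.17, -0.16] [-0.18, -0.14] [-0.2, -0.12] [-0.21, -0.1] [-0.22, -0.08] [-0.22, -0.05] [-0.23, -0.03] [-0.23, -0.0]
```

View pics/g2.png

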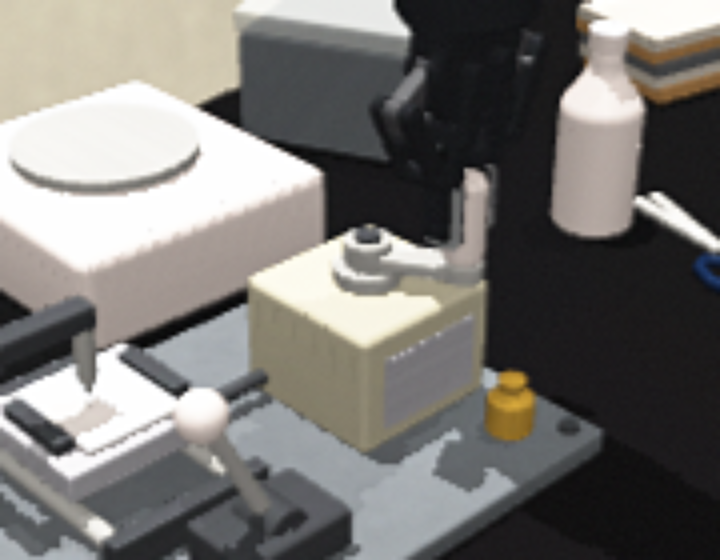

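The side view shows the jaws on the handle, with the opening matching its diameter within pad squash. The stop is at least about 80° back, so the first 60-70° are safe. I'll wind back gently and check how well the moves track.

Request:
arm_command(commands=[[[-0.09, -0.21, 0, 0, 10], [-0.11, -0.2, 0, 0, 10], [-0.13, -0.19, 0, 0, 10], [-0.15, -0.17, 0, 0, 10], [-0.17, -0.16, 0, 0, 10], [-0.18, -0.14, 0, 0, 10], [-0.2, -0.12, 0, 0, 10], [-0.21, -0.1, 0, 0, 10]]])

```text
t: 6.42
tool_pos: [0.5607, -0.1037, 0.14]
ee_rot: [0.041, -3.12, -0.003]
wrist_force: [-3.3, 0.9, 2.9]
grip_width: 0.0228
```

```bash
python3 - <<'E'
from h import *
plan(5,8)
E
```

```text
t 6.425 ang -114.4 rad 52.2 z 0.14 Ftan(ccw) -3.3 Frad 0.5 Fz 2.9 w 0.0228 toolyaw 91.5
[-0.18, -0.08] [-0.18, -0.06] [-0.19, -0.04] [-0.19, -0.03] [-0.19, -0.01] [-0.19, 0.01] [-0.19, 0.02] [-0.19, 0.04]
```

Tracking is about 93%, with roughly 3 N of drag. Before hunting for the stop, I measure how force builds against a rigid block when small rows repeat. I push radially outward, which doesn't twist the coupling.

Request:
arm_command(commands=[[[0.025, -0.055, 0, 0, 10], [0.025, -0.055, 0, 0, 10], [0.025, -0.055, 0, 0, 10]]])

```text
t: 6.8
tool_pos: [0.5623, -0.1048, 0.1399]
ee_rot: [0.044, -3.125, -0.008]
wrist_force: [-1.9, 5.0, 1.6]
grip_width: 0.0223
```

```bash
python3 - <<'E'
from h import *
st()
E
```

```text
t 6.8 ang -112.4 rad 52.5 z 0.1399 Ftan(ccw) -3.7 Frad -3.9 Fz 1.6 w 0.0223 toolyaw 91.6
```

Request:
arm_command(commands=[[[0.025, -0.055, 0, 0, 10], [0.025, -0.055, 0, 0, 10], [0.025, -0.055, 0, 0, 10]]])

```text
t: 7.18
tool_pos: [0.5622, -0.1049, 0.1398]
ee_rot: [0.051, -3.128, -0.014]
wrist_force: [-1.1, 4.9, 0.7]
grip_width: 0.0226
```

```bash
python3 - <<'E'
from h import *
st()
E
```

```text
t 7.175 ang -112.5 rad 52.7 z 0.1398 Ftan(ccw) -2.9 Frad -4.1 Fz 0.7 w 0.0226 toolyaw 91.8
```

The force levels off at about 4 N for 1.5 mm rows (roughly 2.7 N/mm) and doesn't build up. Rows of 5° (4.8 mm) should therefore stall at around 13-20 N, which is safe. I continue winding back.

Request:
arm_command(commands=[[[-0.18, -0.07, 0, 0, 10], [-0.18, -0.06, 0, 0, 10], [-0.19, -0.04, 0, 0, 10], [-0.19, -0.03, 0, 0, 10], [-0.19, -0.01, 0, 0, 10], [-0.19, 0.01, 0, 0, 10], [-0.19, 0.02, 0, 0, 10], [-0.19, 0.04, 0, 0, 10]]])

```text
t: 8.18
tool_pos: [0.5983, -0.108, 0.1395]
ee_rot: [0.05, -3.121, -0.014]
wrist_force: [-4.9, 1.4, 4.7]
grip_width: 0.0226
```

```bash
python3 - <<'E'
from h import *
plan(4.6,8,.92)
E
```

```text
t 8.175 ang -72.9 rad 54.3 z 0.1395 Ftan(ccw) -4.3 Frad -2.8 Fz 4.7 w 0.0226 toolyaw 91.8
[-0.18, 0.06] [-0.18, 0.07] [-0.17, 0.09] [-0.16, 0.1] [-0.16, 0.11] [-0.15, 0.12] [-0.14, 0.14] [-0.12, 0.15]
```

Request:
arm_command(commands=[[[-0.18, 0.06, 0, 0, 10], [-0.18, 0.07, 0, 0, 10], [-0.17, 0.09, 0, 0, 10], [-0.16, 0.1, 0, 0, 10], [-0.16, 0.11, 0, 0, 10], [-0.15, 0.12, 0, 0, 10], [-0.14, 0.14, 0, 0, 10], [-0.12, 0.15, 0, 0, 10]]])

```text
t: 9.18
tool_pos: [0.625, -0.0928, 0.1392]
ee_rot: [0.043, -3.107, -0.003]
wrist_force: [-5.9, 0.2, 5.9]
grip_width: 0.0226
```

```bash
python3 - <<'E'
from h import *
plan(4.6,8,.92)
E
```

```text
t 9.175 ang -40.6 rad 56.2 z 0.1392 Ftan(ccw) -3.6 Frad -4.6 Fz 5.9 w 0.0226 toolyaw 91.6
[-0.12, 0.15] [-0.11, 0.16] [-0.1, 0.17] [-0.08, 0.17] [-0.07, 0.18] [-0.06, 0.18] [-0.04, 0.19] [-0.03, 0.19]
```

Request:
arm_command(commands=[[[-0.12, 0.15, 0, 0, 10], [-0.11, 0.16, 0, 0, 10], [-0.1, 0.17, 0, 0, 10], [-0.08, 0.17, 0, 0, 10], [-0.07, 0.18, 0, 0, 10], [-0.06, 0.18, 0, 0, 10], [-0.04, 0.19, 0, 0, 10], [-0.03, 0.19, 0, 0, 10]]])

```text
t: 10.18
tool_pos: [0.6358, -0.0764, 0.1393]
ee_rot: [0.025, -3.098, 0.03]
wrist_force: [-4.6, -2.4, 4.3]
grip_width: 0.0226
```

```bash
python3 - <<'E'
from h import *
plan(4.6,8,.92)
E
```

```text
t 10.175 ang -20.7 rad 57.2 z 0.1393 Ftan(ccw) -3.8 Frad -3.5 Fz 4.3 w 0.0226 toolyaw 91.0
[-0.06, 0.18] [-0.05, 0.19] [-0.03, 0.19] [-0.02, 0.19] [-0.0, 0.19] [0.01, 0.19] [0.03, 0.19] [0.04, 0.19]
```

Request:
arm_command(commands=[[[-0.06, 0.18, 0, 0, 10], [-0.05, 0.19, 0, 0, 10], [-0.03, 0.19, 0, 0, 10], [-0.02, 0.19, 0, 0, 10]]])

```text
t: 10.68
tool_pos: [0.6383, -0.0697, 0.1392]
ee_rot: [0.012, -3.096, 0.051]
wrist_force: [-4.7, -2.5, 4.8]
grip_width: 0.0223
```

```bash
python3 - <<'E'
from h import *
plan(4.6,6,.92)
E
```

```text
t 10.675 ang -13.5 rad 57.6 z 0.1392 Ftan(ccw) -3.5 Frad -4.0 Fz 4.8 w 0.0223 toolyaw 90.5
[-0.04, 0.19] [-0.02, 0.19] [-0.01, 0.19] [0.01, 0.19] [0.02, 0.19] [0.04, 0.19]
```

Request:
arm_command(commands=[[[-0.05, 0.27, 0, 0, 10], [-0.03, 0.28, 0, 0, 10], [-0.01, 0.28, 0, 0, 10]]])

```text
t: 11.05
tool_pos: [0.6404, -0.0597, 0.1389]
ee_rot: [-0.0, -3.096, 0.069]
wrist_force: [-4.1, -3.4, 3.9]
grip_width: 0.0226
```

```bash
python3 - <<'E'
from h import *
s,_,_=st();print(s['q'].round(3),s['qd'].round(3),s['torque'],s['wrist_force'])
plan(7,6,1)
E
```

```text
t 11.05 ang -3.5 rad 58.2 z 0.1389 Ftan(ccw) -3.7 Frad -3.9 Fz 3.9 w 0.0226 toolyaw 90.0
[-0.096  0.635  0.144  1.852 -0.061  0.705  1.64 ] [-0.078  0.002  0.033  0.003  0.013 -0.005 -0.083] [-0.16351064  0.84249    -0.02337054] [-4.09392955 -3.40984209  3.92836142]
t 11.05 ang -3.5 rad 58.2 z 0.1389 Ftan(ccw) -3.7 Frad -3.9 Fz 3.9 w 0.0226 toolyaw 90.0
[0.0, 0.27] [0.03, 0.27] [0.07, 0.26] [0.1, 0.25] [0.13, 0.24] [0.15, 0.22]
```

Request:
arm_command(commands=[[[0.0, 0.31, 0, 0, 10], [0.02, 0.31, 0, 0, 10], [0.05, 0.31, 0, 0, 10], [0.08, 0.3, 0, 0, 10], [0.11, 0.29, 0, 0, 10], [0.14, 0.28, 0, 0, 10]]])

```text
t: 11.8
tool_pos: [0.6397, -0.0564, 0.1402]
ee_rot: [-0.04, -3.117, 0.143]
wrist_force: [0.3, -9.0, -0.4]
grip_width: 0.0227
```

```bash
python3 - <<'E'
from h import *
plan(5,6,.7)
E
```

```text
t 11.8 ang -0.2 rad 57.4 z 0.1402 Ftan(ccw) -9.0 Frad 0.3 Fz -0.4 w 0.0227 toolyaw 88.6
[0.02, 0.27] [0.04, 0.27] [0.07, 0.27] [0.09, 0.26] [0.11, 0.25] [0.13, 0.24]
```

It has now stalled: 9 N, with only about 3° gained from 46° commanded. To confirm it's the stop, I push slightly harder for a few rows.

Request:
arm_command(commands=[[[0.0, 0.38, 0, 0, 10], [0.0, 0.42, 0, 0, 10], [0.0, 0.42, 0, 0, 10]]])

```text
t: 12.18
tool_pos: [0.6404, -0.0544, 0.1394]
ee_rot: [-0.071, -3.115, 0.19]
wrist_force: [-5.3, -13.2, 6.6]
grip_width: 0.0225
```

```bash
python3 - <<'E'
from h import *
st()
E
```

```text
t 12.175 ang 1.7 rad 58.1 z 0.1394 Ftan(ccw) -13.1 Frad -5.7 Fz 6.6 w 0.0225 toolyaw 87.5
```

Force rose to 13 N with only about 2° of wind-up, as the coupling spring predicts. This is the home stop, at an unloaded handle angle of about -1.5° and TCP near (0.640, -0.0575). Next is winding forward, keeping a running count of the angle.

```bash
cat >> h.py <<'E'
def fwd(da,n,mag):
    s,a,M=st();print('tilt z',M[:,2].round(3))
    for i in range(n):
        m=np.radians(a-(i+.5)*da);d=mag*np.array([np.sin(m),-np.cos(m),0])
        print((M.T@d)[:2].round(2).tolist(),end=' ')
    print()
E
python3 - <<'E'
from h import *
fwd(9,8,.5)
# axis refit from the track (handle constrained)
P=np.array([[.5607,-.1037],[.5983,-.108],[.625,-.0928],[.6358,-.0764],[.6404,-.0597],[.5338,-.075]])
from scipy.optimize import least_squares
print(least_squares(lambda c:np.hypot(*(P-c).T)-.055,AX).x)
E
```

```text
t 12.175 ang 1.7 rad 58.1 z 0.1394 Ftan(ccw) -13.1 Frad -5.7 Fz 6.6 w 0.0225 toolyaw 87.5
tilt z [-0.023 -0.121 -0.992]
[0.0, -0.5] [0.08, -0.49] [0.16, -0.47] [0.23, -0.44] [0.29, -0.4] [0.35, -0.35] [0.41, -0.29] [0.45, -0.22] 
[ 0.58531318 -0.05464891]
```

Request:
arm_command(commands=[[[0.0, -0.5, 0, 0, 10], [0.08, -0.49, 0, 0, 10], [0.16, -0.47, 0, 0, 10], [0.23, -0.44, 0, 0, 10], [0.29, -0.4, 0, 0, 10], [0.35, -0.35, 0, 0, 10], [0.41, -0.29, 0, 0, 10], [0.45, -0.22, 0, 0, 10]]])

```text
t: 13.18
tool_pos: [0.603, -0.1041, 0.1433]
ee_rot: [0.069, 3.128, -0.132]
wrist_force: [5.0, 2.3, -6.4]
grip_width: 0.0228
```

```bash
sed -i 's/^AX=.*/AX=np.array([0.5845,-0.0550])/' h.py; python3 - <<'E'
from h import *
fwd(13,10,.6)
E
```

```text
t 13.175 ang -69.3 rad 52.4 z 0.1433 Ftan(ccw) 5.5 Frad -0.3 Fz -6.4 w 0.0228 toolyaw 87.4
tilt z [ 0.008 -0.084 -0.996]
[0.57, -0.17] [0.6, -0.04] [0.59, 0.1] [0.56, 0.23] [0.49, 0.35] [0.4, 0.45] [0.29, 0.52] [0.16, 0.58] [0.03, 0.6] [-0.11, 0.59]
```

```bash
sed -i 's/print((M.T@d)\[:2\].round(2)/d[2]=-(s["tool_pos"][2]-.1385)\/.025\/n;print((M.T@d).round(2)/' h.py; python3 - <<'E'
from h import *
fwd(12,10,.6)
E
```

```text
t 13.175 ang -69.3 rad 52.4 z 0.1433 Ftan(ccw) 5.5 Frad -0.3 Fz -6.4 w 0.0228 toolyaw 87.4
tilt z [ 0.008 -0.084 -0.996]
[0.57, -0.18, 0.03] [0.6, -0.05, 0.02] [0.6, 0.07, 0.01] [0.57, 0.19, -0.0] [0.52, 0.31, -0.01] [0.44, 0.41, -0.02] [0.35, 0.49, -0.03] [0.24, 0.55, -0.03] [0.12, 0.59, -0.03] [-0.01, 0.6, -0.03]
```

Request:
arm_command(commands=[[[0.57, -0.18, 0.03, 0, 10], [0.6, -0.05, 0.02, 0, 10], [0.6, 0.07, 0.01, 0, 10], [0.57, 0.19, 0, 0, 10], [0.52, 0.31, -0.01, 0, 10], [0.44, 0.41, -0.02, 0, 10], [0.35, 0.49, -0.03, 0, 10], [0.24, 0.55, -0.03, 0, 10]]])

```text
t: 14.18
tool_pos: [0.5306, -0.0664, 0.1404]
ee_rot: [0.08, 3.072, -0.151]
wrist_force: [2.7, -4.7, -4.3]
grip_width: 0.0224
```

```bash
python3 - <<'E'
from h import *
fwd(12,10,.6)
E
```

```text
t 14.175 ang -168.1 rad 55.0 z 0.1404 Ftan(ccw) 5.2 Frad -1.7 Fz -4.3 w 0.0224 toolyaw 86.8
tilt z [ 0.063 -0.099 -0.993]
[0.09, 0.59, -0.06] [-0.03, 0.6, -0.05] [-0.16, 0.58, -0.04] [-0.27, 0.53, -0.03] [-0.38, 0.47, -0.01] [-0.47, 0.38, 0.0] [-0.53, 0.27, 0.02] [-0.58, 0.16, 0.03] [-0.6, 0.03, 0.05] [-0.59, -0.09, 0.06]
```

Request:
arm_command(commands=[[[0.09, 0.59, -0.06, 0, 10], [-0.03, 0.6, -0.05, 0, 10], [-0.16, 0.58, -0.04, 0, 10], [-0.27, 0.53, -0.03, 0, 10], [-0.38, 0.47, -0.01, 0, 10], [-0.47, 0.38, 0, 0, 10], [-0.53, 0.27, 0.02, 0, 10], [-0.58, 0.16, 0.03, 0, 10]]])

```text
t: 15.18
tool_pos: [0.5818, 0.0033, 0.1368]
ee_rot: [0.111, 3.095, -0.183]
wrist_force: [-4.9, -2.9, 6.7]
grip_width: 0.0226
```

```bash
python3 - <<'E'
from h import *
fwd(12,10,.6)
E
```

```text
t 15.175 ang 92.7 rad 58.4 z 0.1368 Ftan(ccw) 5.0 Frad -2.6 Fz 6.7 w 0.0226 toolyaw 85.7
tilt z [ 0.035 -0.119 -0.992]
[-0.6, 0.01, 0.02] [-0.59, -0.12, 0.03] [-0.55, -0.23, 0.04] [-0.49, -0.34, 0.05] [-0.41, -0.44, 0.06] [-0.31, -0.51, 0.07] [-0.19, -0.56, 0.07] [-0.07, -0.59, 0.07] [0.06, -0.59, 0.06] [0.18, -0.57, 0.05]
```

Request:
arm_command(commands=[[[-0.6, 0.01, 0.01, -0.05, 10], [-0.59, -0.12, 0.02, -0.05, 10], [-0.55, -0.23, 0.03, -0.05, 10], [-0.49, -0.34, 0.05, -0.05, 10], [-0.41, -0.44, 0.06, -0.05, 10], [-0.31, -0.51, 0.07, -0.05, 10], [-0.19, -0.56, 0.07, -0.05, 10], [-0.07, -0.59, 0.07, -0.05, 10]]])

```text
t: 16.18
tool_pos: [0.6407, -0.0627, 0.1388]
ee_rot: [-0.01, -3.123, 0.165]
wrist_force: [-8.8, 7.1, 10.9]
grip_width: 0.023
```

```bash
python3 - <<'E'
from h import *
fwd(12,12,.6)
E
```

```text
t 16.175 ang -7.8 rad 56.7 z 0.1388 Ftan(ccw) 5.8 Frad -9.7 Fz 10.9 w 0.023 toolyaw 89.7
tilt z [-0.015 -0.105 -0.994]
[0.14, -0.58, 0.06] [0.26, -0.54, 0.06] [0.36, -0.47, 0.06] [0.46, -0.39, 0.05] [0.53, -0.29, 0.04] [0.57, -0.17, 0.03] [0.6, -0.05, 0.01] [0.59, 0.08, 0.0] [0.57, 0.2, -0.01] [0.51, 0.31, -0.02] [0.44, 0.41, -0.04] [0.34, 0.49, -0.05]
```

First turn is done (about 366° from the stop, read off the TCP). Now the second.

Request:
arm_command(commands=[[[0.14, -0.58, 0.06, 0, 10], [0.26, -0.54, 0.06, 0, 10], [0.36, -0.47, 0.06, 0, 10], [0.46, -0.39, 0.05, 0, 10], [0.53, -0.29, 0.04, 0, 10], [0.57, -0.17, 0.03, 0, 10], [0.6, -0.05, 0.01, 0, 10], [0.59, 0.08, 0, 0, 10], [0.57, 0.2, -0.01, 0, 10], [0.51, 0.31, -0.02, 0, 10], [0.44, 0.41, -0.04, 0, 10], [0.34, 0.49, -0.05, 0, 10]]])

```text
t: 17.68
tool_pos: [0.5345, -0.0757, 0.1417]
ee_rot: [0.002, 3.082, -0.142]
wrist_force: [8.1, -1.6, -13.1]
grip_width: 0.0222
```

```bash
python3 - <<'E'
from h import *
fwd(12,12,.6)
E
```

```text
t 17.675 ang -157.5 rad 54.1 z 0.1417 Ftan(ccw) 4.6 Frad -6.9 Fz -13.1 w 0.0222 toolyaw 89.8
tilt z [ 0.056 -0.092 -0.994]
[0.17, 0.57, -0.05] [0.05, 0.6, -0.05] [-0.08, 0.59, -0.04] [-0.2, 0.56, -0.03] [-0.31, 0.51, -0.02] [-0.41, 0.44, -0.01] [-0.49, 0.34, 0.01] [-0.55, 0.23, 0.02] [-0.59, 0.11, 0.03] [-0.6, -0.01, 0.05] [-0.58, -0.14, 0.06] [-0.54, -0.25, 0.06]
```

Request:
arm_command(commands=[[[0.17, 0.57, -0.05, 0, 10], [0.05, 0.6, -0.05, 0, 10], [-0.08, 0.59, -0.04, 0, 10], [-0.2, 0.56, -0.03, 0, 10], [-0.31, 0.51, -0.02, 0, 10], [-0.41, 0.44, -0.01, 0, 10], [-0.49, 0.34, 0.01, 0, 10], [-0.55, 0.23, 0.02, 0, 10], [-0.59, 0.11, 0.03, 0, 10], [-0.6, -0.01, 0.04, 0, 10], [-0.58, -0.14, 0.05, 0, 10], [-0.54, -0.25, 0.05, 0, 10]]])

```text
t: 19.18
tool_pos: [0.6204, -0.0086, 0.1369]
ee_rot: [0.031, 3.122, -0.185]
wrist_force: [-6.4, -1.2, 8.2]
grip_width: 0.0221
```

```bash
python3 - <<'E'
from h import *
fwd(12,12,.6)
E
```

```text
t 19.175 ang 52.3 rad 58.6 z 0.1369 Ftan(ccw) 4.3 Frad -4.8 Fz 8.2 w 0.0221 toolyaw 88.8
tilt z [ 0.013 -0.118 -0.993]
[-0.44, -0.4, 0.05] [-0.35, -0.49, 0.06] [-0.24, -0.55, 0.06] [-0.12, -0.58, 0.07] [0.01, -0.6, 0.07] [0.13, -0.58, 0.06] [0.25, -0.54, 0.06] [0.36, -0.48, 0.05] [0.45, -0.4, 0.04] [0.52, -0.29, 0.02] [0.57, -0.18, 0.01] [0.6, -0.06, -0.01]
```

Request:
arm_command(commands=[[[-0.44, -0.4, 0.05, 0, 10], [-0.35, -0.49, 0.06, 0, 10], [-0.24, -0.55, 0.06, 0, 10], [-0.12, -0.58, 0.07, 0, 10], [0.01, -0.6, 0.07, 0, 10], [0.13, -0.58, 0.06, 0, 10], [0.25, -0.54, 0.06, 0, 10], [0.36, -0.48, 0.05, 0, 10], [0.45, -0.4, 0.04, 0, 10], [0.52, -0.29, 0.02, 0, 10], [0.57, -0.18, 0.01, 0, 10], [0.6, -0.06, 0, 0, 10]]])

```text
t: 20.68
tool_pos: [0.5847, -0.1075, 0.143]
ee_rot: [0.012, 3.109, -0.125]
wrist_force: [5.1, 1.8, -5.5]
grip_width: 0.0227
```

```bash
python3 - <<'E'
from h import *
fwd(12,12,.6)
E
```

```text
t 20.675 ang -89.8 rad 52.5 z 0.143 Ftan(ccw) 5.1 Frad -1.8 Fz -5.5 w 0.0227 toolyaw 89.5
tilt z [ 0.03  -0.08  -0.996]
[0.6, 0.06, -0.01] [0.57, 0.18, -0.02] [0.52, 0.29, -0.02] [0.45, 0.4, -0.03] [0.36, 0.48, -0.03] [0.25, 0.54, -0.04] [0.13, 0.58, -0.04] [0.01, 0.6, -0.03] [-0.12, 0.59, -0.03] [-0.24, 0.55, -0.02] [-0.35, 0.49, -0.01] [-0.44, 0.41, -0.0]
```

Request:
arm_command(commands=[[[0.6, 0.06, 0.01, 0, 10], [0.57, 0.18, 0, 0, 10], [0.52, 0.29, -0.01, 0, 10], [0.45, 0.4, -0.02, 0, 10], [0.36, 0.48, -0.03, 0, 10], [0.25, 0.54, -0.04, 0, 10], [0.13, 0.58, -0.04, 0, 10], [0.01, 0.6, -0.03, 0, 10], [-0.12, 0.59, -0.03, 0, 10], [-0.24, 0.55, -0.02, 0, 10], [-0.35, 0.49, -0.01, 0, 10], [-0.44, 0.41, 0, 0, 10]]])

```text
t: 22.18
tool_pos: [0.5567, -0.0038, 0.1372]
ee_rot: [0.035, 3.069, -0.178]
wrist_force: [-1.5, -6.2, 3.5]
grip_width: 0.0228
```

```bash
python3 - <<'E'
from h import *
fwd(12,10,.6)
E
```

```text
t 22.175 ang 118.5 rad 58.2 z 0.1372 Ftan(ccw) 4.3 Frad -4.7 Fz 3.5 w 0.0228 toolyaw 88.5
tilt z [ 0.066 -0.116 -0.991]
[-0.55, 0.24, 0.0] [-0.59, 0.12, 0.02] [-0.6, -0.0, 0.04] [-0.58, -0.12, 0.05] [-0.55, -0.24, 0.06] [-0.48, -0.35, 0.07] [-0.4, -0.44, 0.07] [-0.3, -0.52, 0.07] [-0.18, -0.57, 0.07] [-0.06, -0.59, 0.07]
```

Request:
arm_command(commands=[[[-0.55, 0.24, 0, 0, 10], [-0.59, 0.12, 0.02, 0, 10], [-0.6, 0, 0.04, 0, 10], [-0.58, -0.12, 0.05, 0, 10], [-0.55, -0.24, 0.06, 0, 10], [-0.48, -0.35, 0.07, 0, 10], [-0.4, -0.44, 0.07, 0, 10], [-0.3, -0.52, 0.07, 0, 10]]])

```text
t: 23.18
tool_pos: [0.6378, -0.0336, 0.1384]
ee_rot: [0.037, 3.118, -0.169]
wrist_force: [-5.0, 4.2, 8.5]
grip_width: 0.0221
```

```bash
python3 - <<'E'
from h import *
fwd(7,4,.35)
E
```

```text
t 23.175 ang 21.9 rad 57.4 z 0.1384 Ftan(ccw) 5.8 Frad -3.1 Fz 8.5 w 0.0221 toolyaw 88.6
tilt z [ 0.018 -0.108 -0.994]
[-0.12, -0.33, 0.04] [-0.08, -0.34, 0.04] [-0.03, -0.35, 0.04] [0.01, -0.35, 0.04]
```

Request:
arm_command(commands=[[[-0.12, -0.33, 0.03, 0, 10], [-0.08, -0.34, 0.03, 0, 10], [-0.03, -0.35, 0.03, 0, 10]]])

```text
t: 23.55
tool_pos: [0.6405, -0.0532, 0.1399]
ee_rot: [0.036, 3.124, -0.154]
wrist_force: [-1.7, 5.1, 2.9]
grip_width: 0.0227
```

```bash
python3 - <<'E'
from h import *
fwd(5,3,.25)
E
```

```text
t 23.55 ang 1.9 rad 56.1 z 0.1399 Ftan(ccw) 5.1 Frad -1.5 Fz 2.9 w 0.0227 toolyaw 88.7
tilt z [ 0.012 -0.099 -0.995]
[-0.0, -0.25, 0.04] [0.02, -0.25, 0.04] [0.04, -0.24, 0.04]
```

Request:
arm_command(commands=[[[0.0, -0.24, 0.02, 0, 10], [0, 0, 0, 0, 10], [0, 0, 0, 0, 10], [0, 0, 0, 0, 10], [0, 0, 0, 0, 10], [0, 0, 0, 0, 30], [0, 0, 0, 0, 50], [0, 0, 0, 0, 85], [0, 0, 0, 0, 85]]])

```text
t: 24.68
tool_pos: [0.6394, -0.0646, 0.1395]
ee_rot: [0.035, 3.125, -0.166]
wrist_force: [-0.1, -0.5, 1.0]
grip_width: 0.0821
```

```bash
python3 - <<'E'
from h import *
s,a,M=st();print(M.round(3))
E
```

```text
t 24.675 ang -9.9 rad 55.8 z 0.1395 Ftan(ccw) -0.5 Frad -0.0 Fz 1.0 w 0.0821 toolyaw 88.7
[[-1.     0.023  0.011]
 [ 0.022  0.994 -0.106]
 [-0.013 -0.106 -0.994]]
```

Request:
arm_command(commands=[[[0, -0.1, -0.9, 0, 85], [0, -0.1, -1, 0, 85], [0, -0.1, -1, 0, 85], [0, -0.1, -0.7, 0, 85], [0, 0, 0, 0, 85]]])

```text
t: 25.3
tool_pos: [0.6376, -0.0661, 0.2317]
ee_rot: [0.035, 3.127, -0.169]
wrist_force: [0.4, 0.8, -0.6]
grip_width: 0.0852
```

```bash
python3 - <<'E'
from h import *
from rig import optics,r
s,a,M=st();print(s['tool_pos'])
p=pickle.load(open('p.pkl','rb'))
D={n:optics.snapshot(n) for n in('wrist','side','scene')};pickle.dump(D,open('d1.pkl','wb'))
ims=[]
for n,(u,v,w,hh) in(('wrist',(140,100,400,300)),('scene',(215,160,200,150))):
    d=D[n];im=d['img'].copy()
    for wa,c in((-2,(0,255,0)),(-10,(0,0,255))):
        th=np.radians(wa)-p[2]
        q=proj(d,W(p,[55*np.cos(th),-90+55*np.sin(th),163]))[0];print(n,wa,q)
        if n=='wrist':cv2.drawMarker(im,(int(q[0]),int(q[1])),c,0,6)
    ims.append(cv2.resize(im[v:v+hh,u:u+w],(400,300),interpolation=cv2.INTER_CUBIC))
cv2.imwrite('pics/c1.png',np.hstack(ims))
E
```

```text
t 25.3 ang -11.9 rad 54.3 z 0.2317 Ftan(ccw) 0.9 Frad 0.2 Fz -0.6 w 0.0852 toolyaw 88.7
[ 0.63761557 -0.0661454   0.23167653]
wrist -2 [300.25487626 228.46285949]
wrist -10 [289.16875933 227.2027971 ]
scene -2 [305.79263413 238.30163494]
scene -10 [302.74913548 240.43681636]
```

View pics/c1.png

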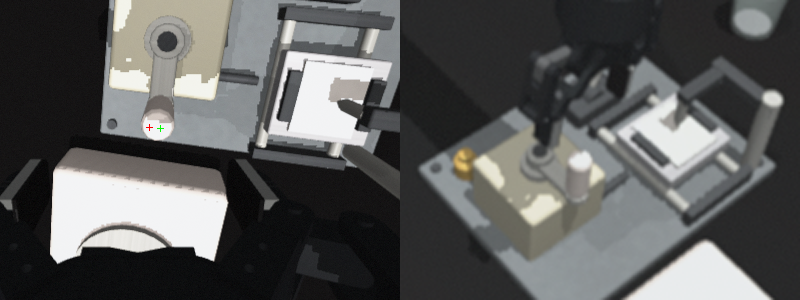

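The crop shows the handle top at (157,126). That is about -4 to -5° world, within about 3° of the three-turn target. Next is the lever: close the jaws, go outside the knob, and push it towards the gearbox.

Request:
arm_command(commands=[[[0.42, 0.95, -0.1, 0, 60], [0.42, 0.95, -0.1, 0, 30], [0.42, 0.95, -0.1, 0, 0], [0.42, 0.95, -0.1, 0, 0], [0.42, 0.95, -0.1, 0, 0], [0.42, 0.95, -0.1, 0, 0], [0.42, 0.95, -0.1, 0, 0], [0.42, 0.95, -0.1, 0, 0], [0.42, 0.95, -0.1, 0, 0], [0.42, 0.95, -0.1, 0, 0], [0, 0, 0, 0, 0]]])

```text
t: 26.82
tool_pos: [0.5256, 0.1812, 0.2143]
ee_rot: [-0.032, -3.118, 0.181]
wrist_force: [-0.2, -0.3, -0.5]
grip_width: 0.0002
```

```bash
python3 - <<'E'
from h import *
s,a,M=st();p=pickle.load(open('p.pkl','rb'))
t=s['tool_pos'];g=W(p,[-75,138,124])[0]
print(t,g,(M.T@(g-t)/.025).round(2))
c=np.array([[np.cos(p[2]),-np.sin(p[2])],[np.sin(p[2]),np.cos(p[2])]])
print('per 10mm tester -y',(M.T@np.r_[c@[0,-.01],0]/.025).round(3), 'up10',(M.T@[0,0,.01]/.025).round(3))
E
```

```text
t 26.825 ang 104.0 rad 243.4 z 0.2143 Ftan(ccw) 0.3 Frad -0.2 Fz -0.5 w 0.0002 toolyaw 88.9
[0.52562726 0.18121836 0.21432904] [0.53442624 0.17899793 0.124     ] [-0.41  0.34  3.59]
per 10mm tester -y [ 0.038 -0.395  0.047] up10 [ 0.007 -0.046 -0.397]
```

Request:
arm_command(commands=[[[-0.1, 0.08, 0.9, 0, 0], [-0.1, 0.08, 0.9, 0, 0], [-0.1, 0.08, 0.9, 0, 0], [-0.1, 0.08, 0.88, 0, 0], [0, 0, 0, 0, 0], [0.05, -0.4, 0.05, 0, 0], [0.05, -0.4, 0.05, 0, 0], [0.05, -0.4, 0.05, 0, 0]]])

```text
t: 27.82
tool_pos: [0.5322, 0.1397, 0.1216]
ee_rot: [-0.041, -3.119, 0.188]
wrist_force: [0.7, 0.3, 1.6]
grip_width: -0.0002
```

```bash
python3 - <<'E'
from h import *
from rig import optics
s,a,M=st();p=pickle.load(open('p.pkl','rb'))
t=s['tool_pos'];g=W(p,[-75,32,124])[0]
print(t,(M.T@(g-t)/.025).round(2))
ims=[optics.snapshot('side')['img'][180:300,160:320],optics.snapshot('scene')['img'][140:260,250:410]]
cv2.imwrite('pics/k1.png',np.hstack([cv2.resize(i,(400,300),interpolation=cv2.INTER_CUBIC) for i in ims]))
E
```

```text
t 27.825 ang 105.0 rad 201.6 z 0.1216 Ftan(ccw) -0.7 Frad 0.1 Fz 1.6 w -0.0002 toolyaw 88.6
[0.53224592 0.13967544 0.12156442] [ 0.34 -2.64  0.23]
```

View pics/k1.png

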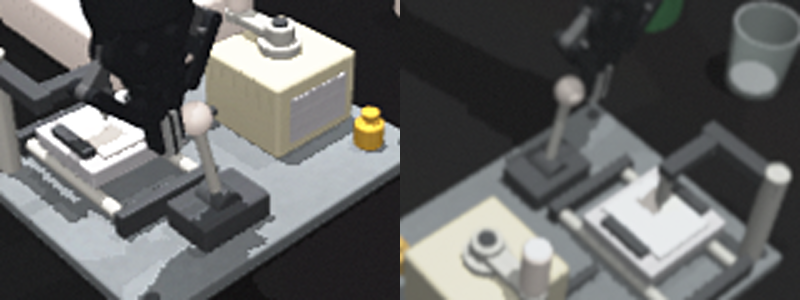

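The finger is on the outer side of the knob and the lever is moving (knob at (197,118) in the left crop). I carry on to the end stop.

Request:
arm_command(commands=[[[0.05, -0.4, 0.03, 0, 0], [0.05, -0.4, 0.03, 0, 0], [0.05, -0.4, 0.03, 0, 0], [0.05, -0.4, 0.03, 0, 0], [0.05, -0.4, 0.03, 0, 0], [0.05, -0.4, 0.03, 0, 0], [0.04, -0.3, 0.03, 0, 0], [0.02, -0.2, 0.02, 0, 0], [0.02, -0.2, 0.02, 0, 0]]])

```text
t: 29.05
tool_pos: [0.522, 0.0755, 0.1251]
ee_rot: [-0.027, -3.129, 0.153]
wrist_force: [-0.8, 9.6, 0.8]
grip_width: -0.0003
```

```bash
python3 - <<'E'
from h import *
s,a,M=st();p=pickle.load(open('p.pkl','rb'));t=s['tool_pos']
print(t,s['wrist_force'],(M.T@(W(p,[-75,32,124])[0]-t)/.025).round(2))
E
```

```text
t 29.05 ang 115.6 rad 144.7 z 0.1251 Ftan(ccw) -3.4 Frad 9.0 Fz 0.8 w -0.0003 toolyaw 89.0
[0.52203969 0.07551527 0.1250567 ] [-0.80041674  9.57747934  0.75310189] [-0.   -0.07  0.05]
```

9.6 N against the end stop, within 2 mm of the expected place. I back off, lift and check.

Request:
arm_command(commands=[[[-0.04, 0.5, -0.05, 0, 0], [-0.08, 0.8, -0.08, 0, 0], [-0.08, 0.8, -0.08, 0, 0], [0, -0.1, -1, 0, 0], [0, -0.1, -1, 0, 0], [0, -0.1, -1, 0, 0], [0, -0.1, -1, 0, 0], [0, 1, -0.1, 0, 0], [0, 1, -0.1, 0, 0], [0, 1, -0.1, 0, 0], [0, 0, 0, 0, 0]]])

```text
t: 30.42
tool_pos: [0.5304, 0.2154, 0.2285]
ee_rot: [-0.018, -3.128, 0.159]
wrist_force: [-0.0, 0.0, 0.2]
grip_width: 0.0001
```

```bash
python3 - <<'E'
from h import *
from rig import optics
s,a,M=st();p=pickle.load(open('p.pkl','rb'))
A=optics.snapshot('side');B=optics.snapshot('scene')
for n,d in(('side',A),('scene',B)):
    print(n,'lock1',proj(d,W(p,[-75,50+90*np.sin(-.5),38+90*np.cos(.5)])),'lock.85',proj(d,W(p,[-75,50+90*np.sin(-.35),38+90*np.cos(.35)])),'h(-5)',proj(d,W(p,[55*np.cos(-.087-p[2]),-90+55*np.sin(-.087-p[2]),163])))
cv2.imwrite('pics/f.png',np.hstack([cv2.resize(i,(400,300),interpolation=cv2.INTER_CUBIC) for i in(A['img'][150:300,160:360],B['img'][140:290,225:425])]))
E
```

```text
t 30.425 ang 101.3 rad 275.8 z 0.2285 Ftan(ccw) 0.0 Frad 0.0 Fz 0.2 w 0.0001 toolyaw 89.4
side lock1 [[262.75603891 218.28947543]] lock.85 [[258.15062432 218.24628374]] h(-5) [[253.81094902 163.0037988 ]]
scene lock1 [[295.61421791 191.83536419]] lock.85 [[299.99509341 187.49232215]] h(-5) [[304.7063506  239.13816613]]
```

View pics/f.png

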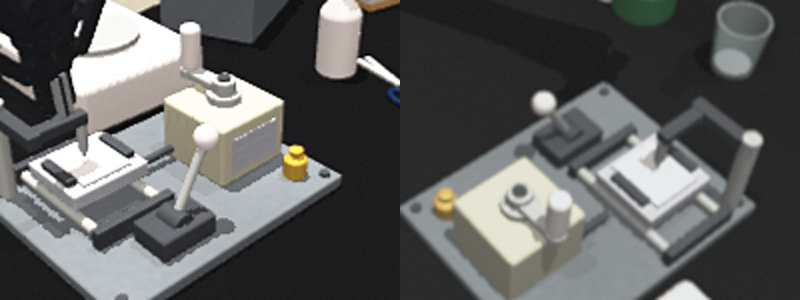

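The knob is at side (262.5,218.5) and scene (296.5,191.5), matching a lock angle of 1.0. The handle is at scene (305,240), matching about -5°, and the weight hasn't moved. I hand in.

```bash
python3 -c "
from rig import r
print(r.sign_off())"
```

```text
the job is handed in; nothing more can be done
None
```

The crank is back to three turns forward of its home stop, the lock lever is fully over, and I handed the job in at about 30.5 s. Sign-off gives no verdict.

- **Home stop:** I gripped the handle and wound back about 150°. The crank then stalled: resistance went from its usual 4–5 N to 9 N and then 13 N, with only about 2° more movement. That fits the coupling winding up against the stop, and the highest reading was well under the 33 N limit.
- **Three turns:** I wound forward three turns, counting from the measured tool positions. The last camera check put the handle about 3° from the three-turn mark. The tool reading just after I opened the jaws suggested about 8° past instead. Both are well inside the 30° allowed.
- **Lock lever:** I pushed the knob over until it read 9.6 N at its end stop. Both cameras then showed it where a lock angle of 1.0 should put it.
- **Other things:** The final pictures show no visible shift in the weight or the beaker, and no contact force on the arm. I judged this by eye, and the last pictures did not cover all the loose items. The tool came away tilted about 6° from the winding, which did no harm.

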